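Load a modem card under the test jig's spring clip

ROBOT

A 6-joint arm with a two-finger parallel gripper is mounted at the origin on the work surface. World frame = base frame: x ahead of the robot, y to its left, z up, the work surface at z = 0. Lengths are in m, angles in degrees, forces in N, time in s.
With the tool pointing down it reaches from about 0.4 to 0.825 m from the base axis. Payload 7 kg.
Tool frame: the origin (TCP) lies between the finger pads; the fingertips stand r.nose_length ahead of it and the grasp point (between the pads) lies 2 mm behind it (r.nose_length is the distance from the TCP to the fingertips, in m); y points along the fingers, x is the direction in which the jaws open and shut, and the axes are right-handed (so a half turn about y gives the same grasp; the last joint's range is limited). The gripper opens to 88 mm and grips with 3 to 60 N. Pads are 19 mm wide; open, the fingers measure 130 mm over their backs; the gripper's body (78 mm by 193 mm) begins 47 mm behind the grasp point.
Start: joints at [81.881, 20.546, 0.682, 0, -70.136, -16.507], TCP at [0.281, 0.614, 0.244] pointing down, gripper open.
Joint ranges: [-176.03, 176.03], [-82.01, 121.73], [-58.28, 71.71], [-173.87, 95.51], [-174.79, -0.11], [-173.66, 173.66]. Speed limits (degrees/s): [136.94, 136.94, 172.46, 180, 180, 180].

INTERFACE

Orientations are given as [roll, pitch, yaw] about the fixed x, y, z axes, in that order (R = Rz(yaw) Ry(pitch) Rx(roll)).
In Python, from plant import readout, vision, r, spotter gives the robot as it stands.
- The arm moves only by the tool servo_tool, never from a script. Its argument "steps" is a list that holds one entry, the list of rows, each a list of 6 numbers: the shift along the tool's x, y, z in m, then the turn, a rotation vector about the tool's x, y, z in rad. A call has 1 to 20 rows; each row shifts and turns the commanded pose from where the row before left it, along the tool's axes as they then stand; what a row does not reach is not made up. A row lasts 1/10 s, in which the tool goes at most 50 mm and 8.59 degrees, less where a joint would pass 70% of its speed; a pose out of reach is approached as far as the arm can. A call with a gripper value outside its range is refused whole. "jaw" is the closure in counts, from 0 (fully open) to 255 (shut), set as the call begins (left out, the last holds). The fingers move at their own pace and stop on an object; "grip_force" is the grip in N (left out, the last holds). Time passes only in rows, so rows that do not move let the fingers close. It gives the time, the measured TCP pose, the force and the opening at its end, in the units of the state.
- readout.get_state(): the state, without advancing time (a new reading comes with each control period).
- vision.capture(name): name is "side" or "top"; returns a dict with "img" (384x512x3 uint8, red, green, blue), "fx", "fy", "cx", "cy" (pixels), "dist" ([k1, k2, p1, p2, k3] as OpenCV has them; the pictures are not rectified), "rvec" (rotation vector, rad) and "tvec" (3), from world to camera coordinates, as OpenCV has them. Camera axes: x right, y down, z forward; pixel columns grow to the right and rows downward; lengths in m; the calibration is good to about 2 mm. A picture is of the moment at which its call begins. There is no depth.
- r.close_job(): hands the job in, once; it reports no verdict.
Trained networks look in the newest picture that a camera, given by its name, has taken for a name from the list of things; names that differ only in an ending like _2 or _b are one class to them, and where a whole thing is asked for, a point or a joint stands for the part that bears it (a point fixed in the world has none). Each returns a list of dicts, best first, with "conf" (0 to 1); they miss things now and then, are a little off and sometimes report something else, mostly with a low value. They report only what shows in the picture. A call takes as long as a camera call.
- spotter.search_frame(camera, thing): "uv" ([column, row] in pixels, amid what is visible of it).
- spotter.silhouettes(camera, thing): "region" (384x512 bool, what is visible of it) and "uv" ([column, row] in pixels, amid what is visible of it).
The state is a dict: "time_s": time; "joints": joint angles; "qd": joint speeds; "joint_torque": joint torques, N m; "tcp_pos": TCP position; "eef_rot": TCP orientation; "contact_force": force on the tool from outside, world axes, zero at the start; "moment": the same for the moment, N m; "gripper_width": finger opening in m.
Only numpy, scipy, OpenCV 4.12 (cv2) and the standard library are available. Lean on these libraries where they do the work, as an engineer would, in place of code of your own. Each camera call takes 0.05 s, during which the arm holds its last target.

TASK

Load the red modem card into the aluminium test jig with your fingertips: press the orange thumb tab down with one fingertip so that the clip's black foot rises, and keep it down while another fingertip pushes the red card along its channel, under the foot and fully home against the black contact block. Only then let the clip down onto the card and move clear. Do not lift the card, and leave everything else where it is.

Things in the scene. Friction and masses are not known exactly. Their poses are not given: they have to be found in the camera images.
- jig: Fixed test jig: aluminium base plate 170 (x) by 200 (y) by 12 mm thick on the table. Origin: centre of its underside. The card's channel runs along its y axis at x = 0 on the deck (plate top, 12 mm above the table), between two black guide rails 46 mm apart and 5 mm high, from y -94 to +18 mm. The card is pushed towards +y. The clip is a lever lying along the jig's x axis, across the channel
- home_stop (a point): Foot of the face of the black contact block (60 mm wide, 13 mm high above the deck) that ends the channel, on the channel's middle line, at deck height: jig x 0, y +18 mm. The card is home when its nose meets this face
- clip_pivot (a point): Pivot of the clip lever, at jig x +34, y 0, 10 mm above the deck, between two dark cheeks 16 mm high above the deck. The foot is on its -x side over the channel, the tab on its +x side
- grey_box (a point): Middle of the top of the jig's fixed grey box, 66 (x) by 44 (y) by 26 mm, at jig x 0, y +66 mm, beyond the contact block. Two fixed black stub antennas stand on it at jig x +22 and -22, y +72 mm, up to 76 mm above the table
- clip_tab (a point): Orange thumb tab of the clip, a plate 26 mm (jig x) by 50 mm (jig y). This point: centre of its top face, at jig x 62, y -12 mm, 29 mm above the table with the clip down, 25 mm with the clip resting on a card, 18 mm when fully pressed. It slopes 0.2 rad up away from the pivot with the clip down, 0.2 rad down when fully pressed
- clip_foot (a point): Black rubber foot of the clip, a roller of 10 mm diameter, 10 mm long along the jig's y (jig y -5 to +5 mm when down). This point: the middle of its underside, 0.5 mm above the deck when the clip is down, when its flat end bars the card's way
- clip (a joint): Turn of the clip lever in rad: 0 = down and shut (sprung), 0.4 = tab pressed to its stop with the foot about 14 mm above the deck. The 6 mm card passes freely under the foot from 0.18; with the foot resting on the card it reads about 0.15. Pressing the middle of the tab takes about 5 N at 0 and 10 N at 0.4
- card: Red modem card: sled 44 mm wide (x), 40 mm long (y), 6 mm thick, 30 to 65 g, with an upright lip 44 mm wide, 4 mm thick, reaching 18 mm above its underside, along its -y (rear) edge. It lies in the jig's channel, its axes along the jig's, 27 to 38 mm short of home. Origin: centre of its underside, on the deck
- card_nose (a point): Middle of the red card's front (+y) edge, 3 mm above its underside; home is jig y = +18 mm
- card_lip (a point): Middle of the rear face of the red card's lip, 12 mm above its underside: the face to push towards the jig's +y; 40 mm behind the nose
- blue_card: Spare card of the same shape in blue, parked on the jig's deck, at about jig x -60, y +45 mm. Leave it. Origin: centre of its underside
- grey_card: Spare card of the same shape in grey, lying on the table. Leave it. Origin: centre of its underside
- antenna: Loose black paddle antenna 98 mm long, 11 wide, 8 high, lying on the jig's deck along y at about jig x -62 mm. Leave it. Origin: underside
- attenuator: Small turned brass attenuator 18 mm in diameter, 28 mm high, standing on the jig's deck at about jig x +66, y +62 mm. Leave it. Origin: underside
- screwdriver: Screwdriver 170 mm long lying on the table. Leave it
- cleaner_can: Blue spray-cleaner can 52 mm in diameter, 135 mm high, standing on the table. Leave it. Origin: underside
- cap_tub: Clear tub of small connector caps, 75 by 95 by 35 mm, on the table. Leave it. Origin: underside

How it is judged:
By the outcome, as a careful person would: the job done as asked, in the order asked, and still so for the second after the job is handed in, with the robot touching nothing.
It also fails if it takes over 48 s, if anything falls off the work surface, if the arm or the gripper's body presses on something with over 40 N, if the wrist force passes 120 N, or if a joint passes its speed limit or range.

## Working session

There is one attempt and no reset: what is moved stays moved. The work goes in short steps, Python scripts to look and compute and a tool call to move; the robot and the scene stay as the last step left them, time stands still between calls to the robot, and variables do not carry over. Pictures are saved under pics/ and viewed, and the job is handed in when it is done.

Besides the shell and the picture viewer there is one more tool, called after "Emit:" by a JSON object that holds its "method" and its "body". servo_tool: Moves the arm, as the interface text tells. Its arguments: {"type":"object","properties":{"steps":{"type":"array","items":{"type":"array","items":{"type":"array","items":{"type":"number"}}}},"jaw":{"type":"number"},"grip_force":{"type":"number"}},"required":["steps"]}

```bash
ls; mkdir -p pics
cat > h.py <<'E'
import numpy as np, cv2
from plant import readout, vision, r, spotter
def cap(n,f=None):
    c=vision.capture(n)
    if f: cv2.imwrite('pics/'+f,cv2.cvtColor(c['img'],cv2.COLOR_RGB2BGR))
    return c
def K(c): return np.array([[c['fx'],0,c['cx']],[0,c['fy'],c['cy']],[0,0,1.]])
def proj(c,P): return cv2.projectPoints(np.array(P,float).reshape(-1,3),np.array(c['rvec'],float),np.array(c['tvec'],float),K(c),np.array(c['dist'],float))[0].reshape(-1,2)
def back(c,uv,z):
    n=cv2.undistortPoints(np.array(uv,float).reshape(-1,1,2),K(c),np.array(c['dist'],float)).reshape(-1,2)
    R=cv2.Rodrigues(np.array(c['rvec'],float))[0];t=np.array(c['tvec'],float).reshape(3);o=-R.T@t
    d=np.c_[n,np.ones(len(n))]@R
    return o+d*((z-o[2])/d[:,2])[:,None]
E
python3 - <<'E'
from h import *
s=readout.get_state();print(s, r.nose_length)
for n in('top','side'):
    c=cap(n,n+'0.png');print(n,-cv2.Rodrigues(np.array(c['rvec'],float))[0].T@np.array(c['tvec']).ravel())
    for t in('jig','clip_tab','card','blue_card','card_lip','card_nose','clip_foot','clip_pivot','home_stop','grey_box','attenuator','antenna','cleaner_can','cap_tub'):
        q=spotter.search_frame(n,t);print(t,[(np.round(a['uv']).tolist(),round(a['conf'],2)) for a in q[:3]])
E
```

```text
pics
{'time_s': 0.0, 'joints': array([ 8.18802588e+01,  2.05941217e+01,  6.32799386e-01, -2.15244224e-02,
       -7.01347637e+01, -1.65075043e+01]), 'qd': array([-0.00202951,  0.01493285, -0.03734527,  0.00189276, -0.03886433,
        0.02294697]), 'joint_torque': array([ 2.98290543e-03, -5.82719851e+01,  2.93054008e+01,  6.99717969e+00,
        6.97008902e-03, -1.39109920e-04]), 'tcp_pos': array([0.28109637, 0.61317285, 0.24258051]), 'eef_rot': array([-8.99920951e+01, -9.78754065e-02, -1.14634583e+02]), 'contact_force': array([-0.88533419, -0.69869989, -0.3879404 ]), 'moment': array([ 0.07337483, -0.03986401,  0.00931716]), 'gripper_width': 0.08779723674342291} 0.017
top [0.40607715 0.00599813 1.13901238]
jig [([261.0, 175.0], 0.57)]
clip_tab [([265.0, 155.0], 0.61), ([262.0, 172.0], 0.17)]
card [([276.0, 176.0], 0.78)]
blue_card [([244.0, 198.0], 0.77)]
card_lip [([274.0, 177.0], 0.48), ([261.0, 176.0], 0.46)]
card_nose [([274.0, 177.0], 0.82)]
clip_foot []
clip_pivot [([263.0, 170.0], 0.79)]
home_stop [([260.0, 176.0], 0.62), ([264.0, 154.0], 0.55)]
grey_box [([263.0, 172.0], 0.72), ([399.0, 128.0], 0.4)]
attenuator [([265.0, 174.0], 0.43)]
antenna [([276.0, 200.0], 0.67), ([266.0, 152.0], 0.21)]
cleaner_can [([400.0, 126.0], 0.58)]
cap_tub [([395.0, 215.0], 0.84)]
side [0.43955208 0.92741908 0.68963532]
jig [([239.0, 204.0], 0.75)]
clip_tab [([266.0, 192.0], 0.63), ([224.0, 197.0], 0.45), ([242.0, 205.0], 0.21)]
card [([244.0, 191.0], 0.78)]
blue_card [([266.0, 211.0], 0.77)]
card_lip [([246.0, 193.0], 0.53)]
card_nose [([248.0, 190.0], 0.52), ([240.0, 207.0], 0.42)]
clip_foot [([242.0, 204.0], 0.75), ([223.0, 198.0], 0.55)]
clip_pivot [([224.0, 195.0], 0.66)]
home_stop [([239.0, 203.0], 0.83)]
grey_box [([239.0, 205.0], 0.55)]
attenuator [([240.0, 204.0], 0.61)]
antenna [([266.0, 191.0], 0.44)]
cleaner_can [([223.0, 120.0], 0.74)]
cap_tub [([291.0, 140.0], 0.84)]
```

View images.

Run:
```python
from h import *
for n in('top','side'):
    im=cv2.imread(f'pics/{n}0.png')
    x,y=(200,110) if n=='top' else (170,140)
    cv2.imwrite(f'pics/{n}0z.png',cv2.resize(im[y:y+110,x:x+140],None,fx=5.4,fy=5.4,interpolation=cv2.INTER_CUBIC))
```

```text
(no output)
```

View pics/top0.png

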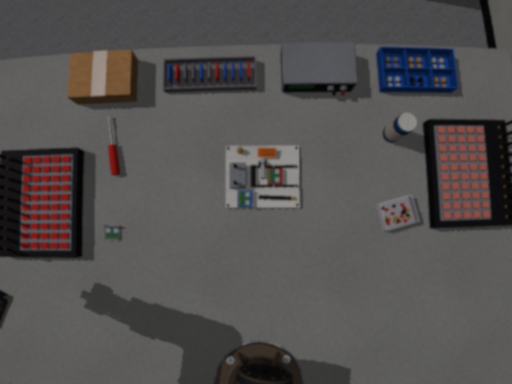

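View pics/side0.png

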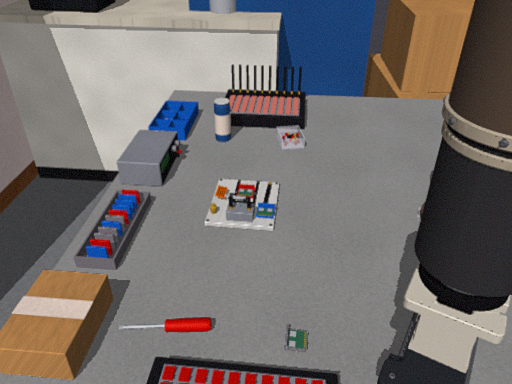

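View pics/top0z.png

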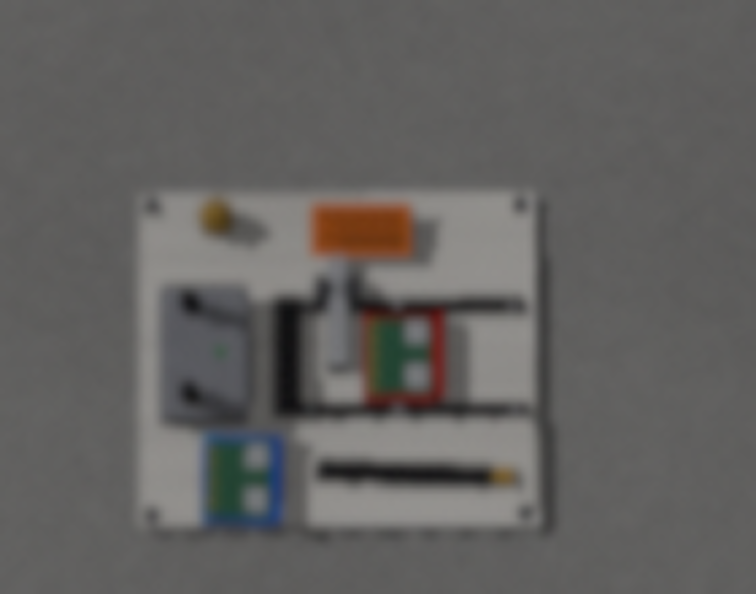

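View pics/side0z.png

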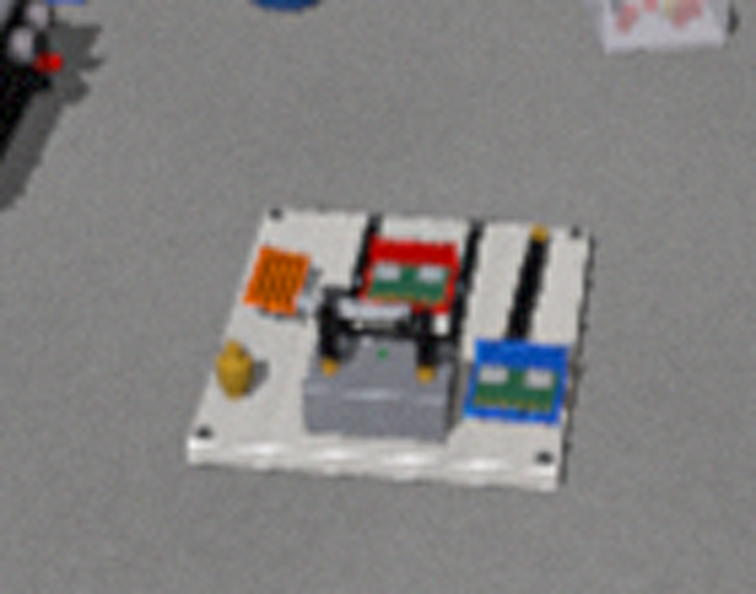

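Top view: jig plate px (225–300, 145–208), +y to image left, +x up; the orange tab is at (267,152), the red card at (275,176). Next I fit the jig pose from its picked corners and other features in both views.

```bash
cat > fit.py <<'E'
from h import *
from scipy.optimize import least_squares
def z2p(l,ox,oy): return (np.array(l,float)+.5)/5.4-.5+[ox,oy]
# jig pts
J=dict(c1=(85,100,12),c2=(85,-100,12),c3=(-85,100,12),c4=(-85,-100,12),tab=(62,-12,29),a1=(22,72,76),a2=(-22,72,76))
T=[('c1',(138,188)),('c2',(535,192)),('c3',(137,527)),('c4',(541,528)),('tab',(361,230))]
S=[('c2',(268,211)),('c4',(592,229)),('c3',(557,478)),('c1',(190,447)),('tab',(278,281))]
def Rz(p,P):
    c,s=np.cos(p[2]),np.sin(p[2]);P=np.asarray(P,float).reshape(-1,3)/1000
    return np.c_[c*P[:,0]-s*P[:,1]+p[0],s*P[:,0]+c*P[:,1]+p[1],P[:,2]]
def inv(p,W):
    c,s=np.cos(p[2]),np.sin(p[2]);d=np.asarray(W).reshape(-1,3)-[p[0],p[1],0]
    return np.c_[c*d[:,0]+s*d[:,1],-s*d[:,0]+c*d[:,1],d[:,2]]*1000
if __name__=='__main__':
    ct=cap('top');cs=cap('side')
    f=lambda p,w=(1,1):np.r_[w[0]*(proj(ct,Rz(p,[J[k] for k,_ in T]))-z2p([u for _,u in T],200,110)).ravel(),w[1]*(proj(cs,Rz(p,[J[k] for k,_ in S]))-z2p([u for _,u in S],170,140)).ravel()]
    for w in((1,1),(1,0),(0,1)):
        s=least_squares(f,[.55,0,0],args=(w,),loss='soft_l1');print(w,np.round(s.x,4),np.degrees(s.x[2]).round(2),np.round(f(s.x),1))
        if w==(1,1): p=s.x; np.save('jig.npy',p)
    for n,c,(x,y) in(('top',ct,(200,110)),('side',cs,(170,140))):
        # red mask of card
        for t in ('card','clip_tab'):
          q=spotter.silhouettes(n,t)
          for a in q[:1]:
            v,u=np.nonzero(a['region']);print(n,t,a['conf'],a['uv'],len(u),inv(p,back(c,[a['uv']],.024)).round(1))
        im=cv2.imread(f'pics/{n}0.png');z=cv2.resize(im[y:y+110,x:x+140],None,fx=5.4,fy=5.4,interpolation=cv2.INTER_CUBIC)
        L=lambda P,col:cv2.polylines(z,[np.int32(((proj(c,Rz(p,P))-[x,y]+.5)*5.4-.5)*16)],False,col,1,shift=4)
        L([(85,100,12),(85,-100,12),(-85,-100,12),(-85,100,12),(85,100,12)],(0,255,0))
        L([(-23,-94,17),(-23,18,17),(23,18,17),(23,-94,17)],(255,255,0))
        L([(-33,44,38),(33,44,38),(33,88,38),(-33,88,38),(-33,44,38)],(255,0,255))
        L([(49,-37,26.4),(75,-37,31.6),(75,13,31.6),(49,13,26.4),(49,-37,26.4)],(0,255,255))
        for d in (27,32,38):
            L([(-22,18-d-40,30),(22,18-d-40,30)],(255,255,255)); L([(-22,18-d,18),(22,18-d,18)],(255,128,128))
        cv2.imwrite(f'pics/{n}_fit.png',z)
E
python3 fit.py
```

```text
(1, 1) [ 0.5613 -0.0196 -0.0193] -1.11 [-0.   0.4 -0.4 -0.4 -0.3 -0.2 -0.7 -0.5 -0.1 -0.4  0.2 -0.4  0.4  0.3
  0.7 -1.  -0.4 -0.7  0.5 -0.5]
(1, 0) [ 0.5606 -0.0203 -0.0215] -1.23 [ 0.3  0.6 -0.  -0.1 -0.  -0.1 -0.4 -0.2  0.2 -0.1  0.6 -0.6  0.7  0.2
  0.9 -1.2 -0.2 -0.9  0.9 -0.6]
(0, 1) [ 0.5617 -0.0173 -0.0171] -0.98 [-0.9  0.3 -1.3 -0.7 -1.  -0.3 -1.4 -0.7 -1.  -0.6 -0.2  0.   0.1  0.7
  0.5 -0.5 -0.7 -0.1  0.2  0. ]
top card 0.52 [273.8, 172.2] 244 [[  7.3 -31.9  24. ]]
top clip_tab 0.61 [263.5, 154.5] 317 [[55.5 -4.5 24. ]]
side card 0.73 [245.4, 192.0] 199 [[  0.3 -23.1  24. ]]
side clip_tab 0.54 [182.1, 321.5] 734 [[ 58.  412.8  24. ]]
```

View pics/top_fit.png

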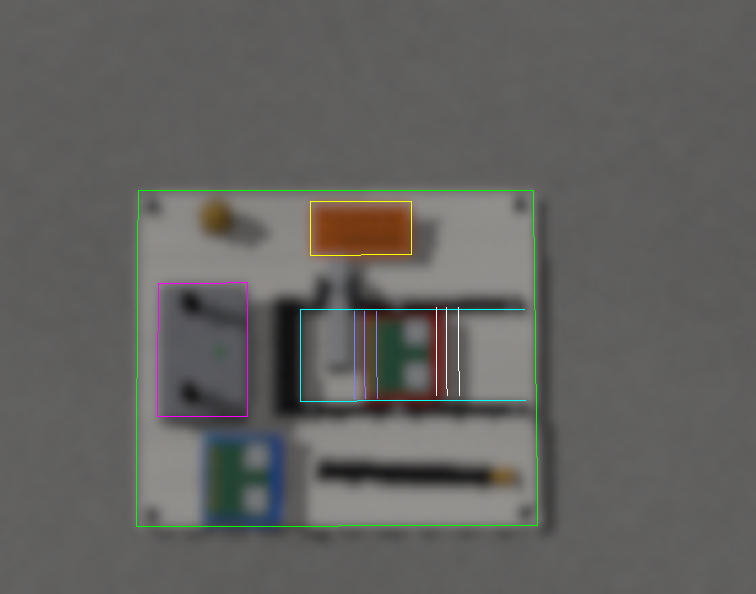

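View pics/side_fit.png

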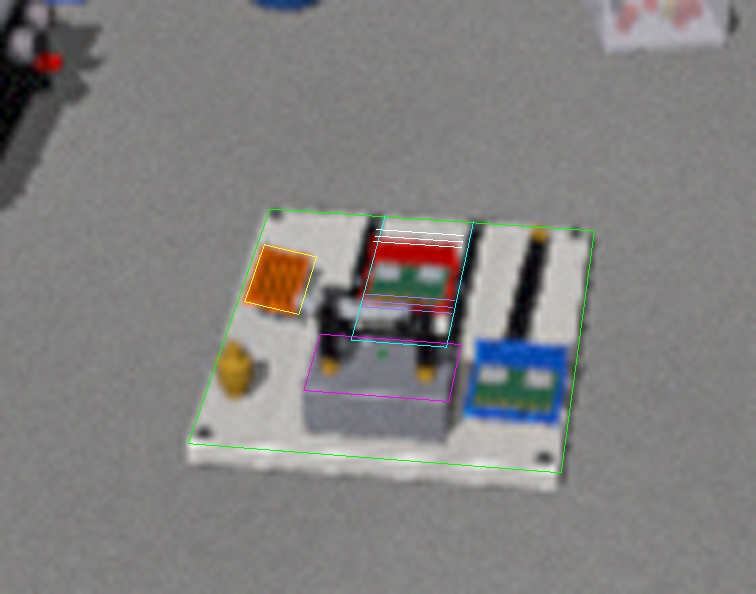

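Jig found at about (0.561, −0.0195), yaw −1.1°. The overlay matches to about 2 mm in both views. The card is about 30 mm short of home.

Plan: turn the jaws about 36° to the jig x axis with about 60 mm opening. One fingertip then sits on the tab while the other pushes the lip.

Emit:
{"method": "servo_tool", "body": {"steps": [[[0,0,0,0,0.133,0],[0,0,0,0,0.133,0],[0,0,0,0,0.133,0],[0,0,0,0,0.133,0],[0.0086,0.0052,0.0462,0,0,0],[0.0086,0.0052,0.0462,0,0,0],[0.0086,0.0052,0.0462,0,0,0],[0.0086,0.0052,0.0462,0,0,0],[0.0086,0.0052,0.0462,0,0,0],[0.0086,0.0052,0.0462,0,0,0],[0.0086,0.0052,0.0462,0,0,0],[0.0086,0.0052,0.0462,0,0,0],[0.0086,0.0052,0.0462,0,0,0],[0.0086,0.0052,0.0462,0,0,0],[0.0086,0.0052,0.0462,0,0,0],[0.0086,0.0052,0.0462,0,0,0],[0.0086,0.0052,0.0462,0,0,0],[0.0086,0.0052,0.0462,0,0,0],[0.0086,0.0052,0.0462,0,0,0],[0.0086,0.0052,0.0462,0,0,0]]], "jaw": 81, "grip_force": 30}}

```text
time_s: 3.8
tcp_pos: [0.592, -0.0734, 0.1604]
eef_rot: [-90.0, 0.0, -145.1]
contact_force: [0.8, 0.9, -0.0]
gripper_width: 0.0602
```

Emit:
{"method": "servo_tool", "body": {"steps": [[[0,0.02,0,0,0,0],[0,0.02,0,0,0,0],[0,0.02,0,0,0,0],[0,0.02,0,0,0,0],[0,0,0,0,0,0],[0,0,0,0,0,0]]]}}

```text
time_s: 4.4
tcp_pos: [0.5914, -0.0715, 0.0806]
eef_rot: [-90.0, -0.0, -145.1]
contact_force: [0.1, -0.0, -0.2]
gripper_width: 0.0597
```

```bash
cat > look.py <<'E'
import sys
from h import *
from fit import *
p=np.load('jig.npy')
s=readout.get_state();print(s['time_s'],s['tcp_pos'].round(4),s['contact_force'].round(1),'jig tcp',inv(p,s['tcp_pos']).round(1),s['gripper_width'])
out=[]
for n,(x,y) in(('top',(225,135)),('side',(190,155))):
    c=cap(n,f'{n}_{sys.argv[1]}.png');im=cv2.imread(f'pics/{n}_{sys.argv[1]}.png')
    out.append(cv2.resize(im[y:y+85,x:x+90],None,fx=6.4 if len(out)==2 else 4.4,fy=4.4 if 1 else 1,interpolation=cv2.INTER_CUBIC))
cv2.imwrite(f'pics/look_{sys.argv[1]}.png',np.hstack(out))
E
python3 look.py a
```

```text
4.4 [ 0.5914 -0.0715  0.0806] [ 0.1 -0.  -0.2] jig tcp [[ 31.2 -51.3  80.6]] 0.05972320234727473
```

View pics/look_a.png

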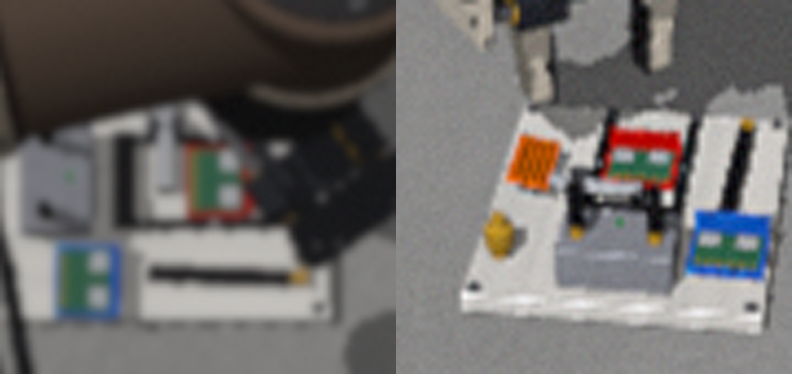

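Run:
```python
from h import *
from fit import *
p=np.load('jig.npy');c=cap('side');s=readout.get_state();t=s['tcp_pos']
a=np.radians(s['eef_rot'][2]);e=-np.array([np.cos(a),np.sin(a),0]);f=np.array([-e[1],e[0],0])
for sg in(1,-1):
  for off in(30,41,51):
    for k in(-9.5,9.5):
      P=t+sg*e*off/1000+f*k/1000+[0,0,-.017];print(sg,off,k,proj(c,[P]).round(1),inv(p,P).round(1))
im=cv2.imread('pics/side_a.png');cv2.imwrite('pics/sa.png',cv2.resize(im[130:200,200:280],None,fx=8,fy=8,interpolation=cv2.INTER_CUBIC))
```

```text
1 30 -9.5 [[223.2 173.9]] [[ 61.7 -41.1  64.7]]
1 30 9.5 [[226.3 177.2]] [[ 50.6 -25.7  64.7]]
1 41 -9.5 [[219.4 174.9]] [[ 70.6 -34.6  64.7]]
1 41 9.5 [[222.5 178.3]] [[ 59.5 -19.3  64.7]]
1 51 -9.5 [[216.  175.9]] [[ 78.7 -28.7  64.7]]
1 51 9.5 [[219.1 179.3]] [[ 67.5 -13.4  64.7]]
-1 30 -9.5 [[243.2 168.2]] [[ 13.2 -76.4  64.7]]
-1 30 9.5 [[246.6 171.4]] [[  2.  -61.   64.7]]
-1 41 -9.5 [[246.8 167.2]] [[  4.3 -82.9  64.7]]
-1 41 9.5 [[250.2 170.4]] [[ -6.9 -67.5  64.7]]
-1 51 -9.5 [[250.1 166.2]] [[ -3.8 -88.7  64.7]]
-1 51 9.5 [[253.4 169.4]] [[-15.  -73.4  64.7]]
```

View pics/sa.png

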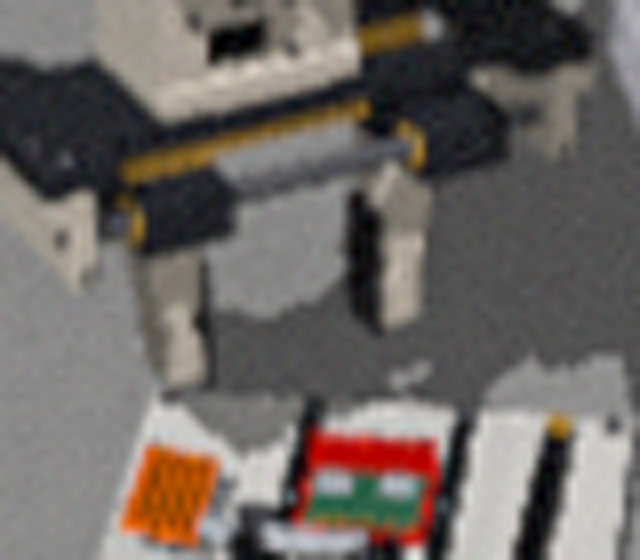

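Emit:
{"method": "servo_tool", "body": {"steps": [[[0,0.01,0,0,0,0],[0,0.01,0,0,0,0],[0,0.006,0,0,0,0],[0,0.004,0,0,0,0],[0,0.004,0,0,0,0],[0,0.003,0,0,0,0],[0,0,0,0,0,0],[0,0,0,0,0,0]]]}}

```text
time_s: 5.35
tcp_pos: [0.5917, -0.0715, 0.0439]
eef_rot: [-90.0, 0.0, -145.1]
contact_force: [-1.3, -0.2, 5.8]
gripper_width: 0.0595
```

```bash
python3 look.py b
```

```text
5.35 [ 0.5917 -0.0715  0.0439] [-1.3 -0.2  5.8] jig tcp [[ 31.4 -51.3  43.9]] 0.05951592476385207
```

View pics/look_b.png

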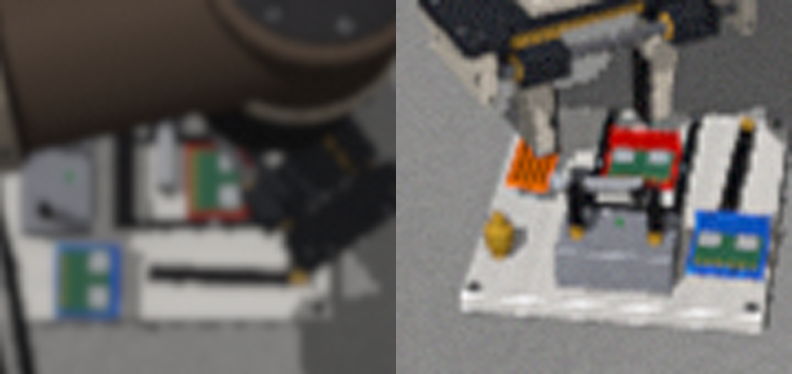

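Fingertip A is on the rear part of the tab (side zoom 540,145), and B stands behind the lip. I press further.

Emit:
{"method": "servo_tool", "body": {"steps": [[[0,0.002,0,0,0,0],[0,0.002,0,0,0,0],[0,0.001,0,0,0,0],[0,0.001,0,0,0,0],[0,0,0,0,0,0],[0,0,0,0,0,0]]]}}

```text
time_s: 6.05
tcp_pos: [0.5923, -0.0715, 0.039]
eef_rot: [-89.9, 0.1, -145.1]
contact_force: [-2.5, -0.1, 12.5]
gripper_width: 0.0594
```

```bash
python3 look.py c
```

```text
6.05 [ 0.5923 -0.0715  0.039 ] [-2.5 -0.1 12.5] jig tcp [[ 32.  -51.2  39. ]] 0.05944617789273333
```

View pics/look_c.png

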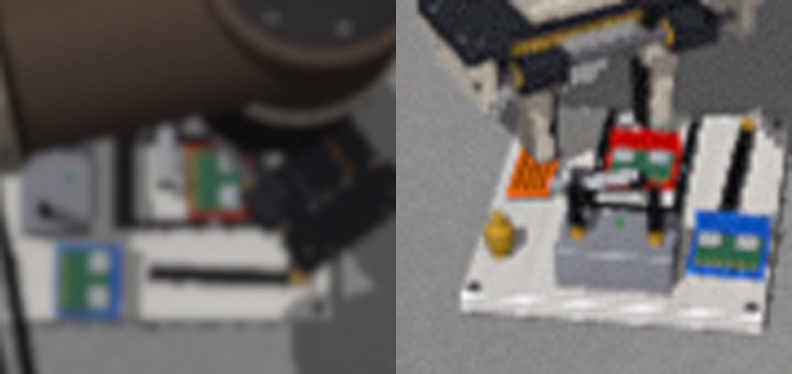

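The lever is visibly tilted: the foot arm is raised at zoom (625,175), tab force 12.5 N, angle about 0.3. I now push along jig +y.

Emit:
{"method": "servo_tool", "body": {"steps": [[[-0.0012,0,-0.0016,0,0,0],[-0.0012,0,-0.0016,0,0,0],[-0.0012,0,-0.0016,0,0,0],[-0.0012,0,-0.0016,0,0,0],[-0.0012,0,-0.0016,0,0,0],[-0.0012,0,-0.0016,0,0,0],[-0.0012,0,-0.0016,0,0,0],[-0.0012,0,-0.0016,0,0,0],[-0.0012,0,-0.0016,0,0,0],[-0.0012,0,-0.0016,0,0,0]]]}}

```text
time_s: 7.15
tcp_pos: [0.5935, -0.0527, 0.0393]
eef_rot: [-89.8, 0.1, -145.1]
contact_force: [-0.7, -8.7, 11.5]
gripper_width: 0.0602
```

```bash
python3 look.py d
```

```text
7.15 [ 0.5935 -0.0527  0.0393] [-0.7 -8.7 11.5] jig tcp [[ 32.9 -32.5  39.3]] 0.060150487296392954
```

View pics/look_d.png

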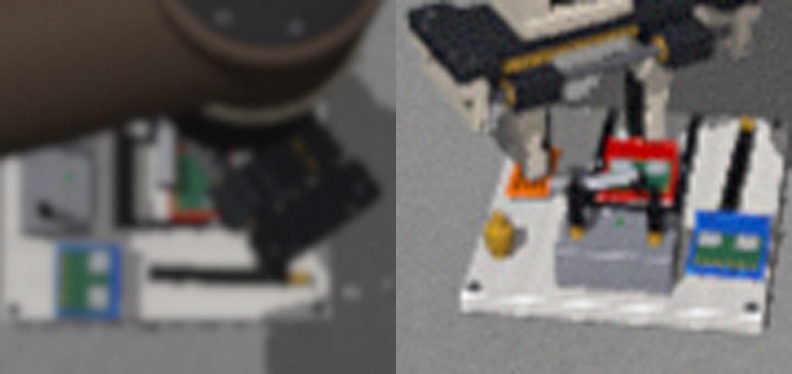

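Emit:
{"method": "servo_tool", "body": {"steps": [[[-0.0012,0,-0.0016,0,0,0],[-0.0012,0,-0.0016,0,0,0],[-0.0012,0,-0.0016,0,0,0],[-0.0012,0,-0.0016,0,0,0]]]}}

```text
time_s: 7.65
tcp_pos: [0.5938, -0.0448, 0.0393]
eef_rot: [-89.8, 0.1, -145.1]
contact_force: [0.8, -9.1, 11.8]
gripper_width: 0.0597
```

```bash
python3 look.py e
```

```text
7.65 [ 0.5938 -0.0448  0.0393] [ 0.8 -9.1 11.8] jig tcp [[ 33.  -24.5  39.3]] 0.05966077507734329
```

View pics/look_e.png

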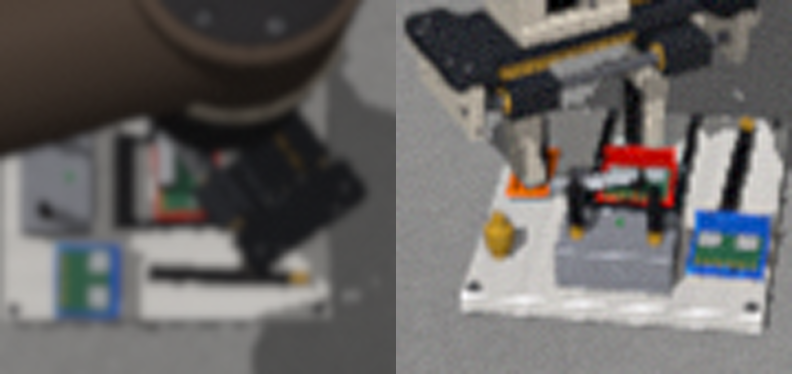

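The card is advancing under the raised foot, with a steady drag of 9 N.

Emit:
{"method": "servo_tool", "body": {"steps": [[[-0.0012,0,-0.0016,0,0,0],[-0.0012,0,-0.0016,0,0,0],[-0.0012,0,-0.0016,0,0,0],[-0.0006,0,-0.0008,0,0,0]]]}}

```text
time_s: 8.15
tcp_pos: [0.594, -0.0377, 0.0393]
eef_rot: [-89.8, 0.1, -145.1]
contact_force: [-0.6, -9.4, 11.7]
gripper_width: 0.0598
```

Emit:
{"method": "servo_tool", "body": {"steps": [[[-0.0006,0,-0.0008,0,0,0],[-0.0006,0,-0.0008,0,0,0]]]}}

```text
time_s: 8.35
tcp_pos: [0.594, -0.0357, 0.0393]
eef_rot: [-89.8, 0.1, -145.1]
contact_force: [-0.1, -8.9, 10.2]
gripper_width: 0.0598
```

Emit:
{"method": "servo_tool", "body": {"steps": [[[-0.0006,0,-0.0008,0,0,0]]]}}

```text
time_s: 8.45
tcp_pos: [0.594, -0.0348, 0.0393]
eef_rot: [-89.8, 0.1, -145.1]
contact_force: [-1.0, -8.8, 10.6]
gripper_width: 0.06
```

Emit:
{"method": "servo_tool", "body": {"steps": [[[-0.0006,0,-0.0008,0,0,0]]]}}

```text
time_s: 8.55
tcp_pos: [0.594, -0.0338, 0.0392]
eef_rot: [-89.8, 0.1, -145.1]
contact_force: [-0.4, -9.9, 12.5]
gripper_width: 0.0594
```

Emit:
{"method": "servo_tool", "body": {"steps": [[[-0.0006,0,-0.0008,0,0,0]]]}}

```text
time_s: 8.65
tcp_pos: [0.5939, -0.0333, 0.0393]
eef_rot: [-89.8, 0.0, -145.1]
contact_force: [-0.5, -13.4, 12.1]
gripper_width: 0.06
```

Emit:
{"method": "servo_tool", "body": {"steps": [[[-0.0006,0,-0.0008,0,0,0]]]}}

```text
time_s: 8.75
tcp_pos: [0.5937, -0.0328, 0.0393]
eef_rot: [-89.8, -0.0, -145.1]
contact_force: [1.2, -16.9, 12.7]
gripper_width: 0.0599
```

Emit:
{"method": "servo_tool", "body": {"steps": [[[-0.0006,0,-0.0008,0,0,0]]]}}

```text
time_s: 8.85
tcp_pos: [0.5934, -0.0324, 0.0393]
eef_rot: [-89.8, -0.1, -145.1]
contact_force: [-1.7, -20.1, 13.8]
gripper_width: 0.0601
```

```bash
python3 look.py f
```

```text
8.85 [ 0.5934 -0.0324  0.0393] [ -1.7 -20.1  13.8] jig tcp [[ 32.4 -12.2  39.3]] 0.060103416363742036
```

View pics/look_f.png

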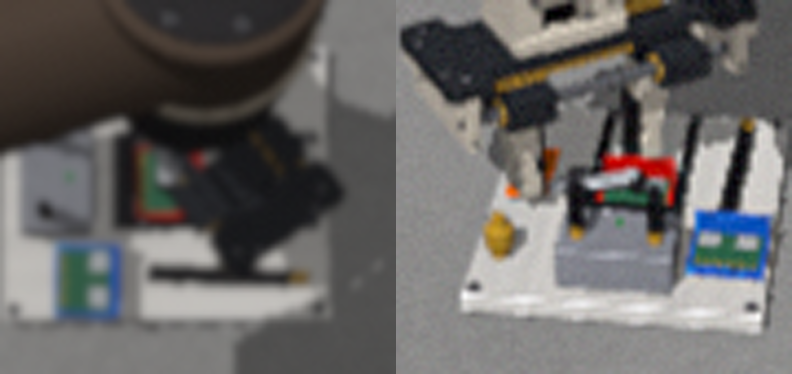

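Emit:
{"method": "servo_tool", "body": {"steps": [[[-0.0006,0,-0.0008,0,0,0],[0,0,0,0,0,0],[0,0,0,0,0,0]]]}}

```text
time_s: 9.25
tcp_pos: [0.5932, -0.0321, 0.0394]
eef_rot: [-89.8, -0.1, -145.1]
contact_force: [-0.2, -21.3, 15.3]
gripper_width: 0.0595
```

Emit:
{"method": "servo_tool", "body": {"steps": [[[0.0006,0,0.0008,0,0,0],[0.0006,0,0.0008,0,0,0],[0.0006,0,0.0008,0,0,0],[0.0012,0,0.0016,0,0,0],[0.0012,0,0.0016,0,0,0],[0.0012,0,0.0016,0,0,0],[0,0,0,0,0,0],[0,0,0,0,0,0]]]}}

```text
time_s: 10.05
tcp_pos: [0.5943, -0.0362, 0.0392]
eef_rot: [-89.9, 0.2, -145.0]
contact_force: [-1.5, 6.8, 11.3]
gripper_width: 0.0599
```

```bash
python3 look.py g
```

```text
10.05 [ 0.5943 -0.0362  0.0392] [-1.5  6.8 11.3] jig tcp [[ 33.4 -15.9  39.2]] 0.059904379704406305
```

View pics/look_g.png

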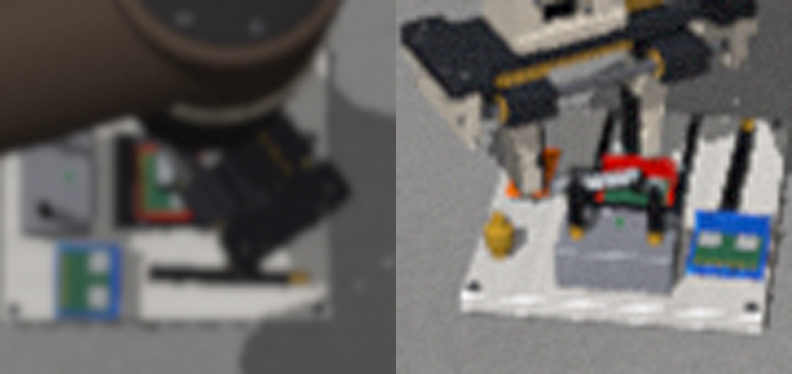

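The card stayed put against the block and fingertip B is clear of the lip, so I let the clip down by raising slowly.

Emit:
{"method": "servo_tool", "body": {"steps": [[[0,-0.001,0,0,0,0],[0,-0.001,0,0,0,0],[0,-0.001,0,0,0,0],[0,-0.001,0,0,0,0],[0,-0.001,0,0,0,0],[0,-0.002,0,0,0,0],[0,-0.002,0,0,0,0],[0,-0.003,0,0,0,0],[0,-0.005,0,0,0,0],[0,-0.01,0,0,0,0],[0,-0.02,0,0,0,0],[0,-0.03,0,0,0,0],[0,-0.03,0,0,0,0],[0,-0.04,0,0,0,0]]]}}

```text
time_s: 11.55
tcp_pos: [0.5915, -0.0376, 0.1853]
eef_rot: [-90.1, -0.1, -145.1]
contact_force: [0.5, 0.4, 0.2]
gripper_width: 0.0596
```

Emit:
{"method": "servo_tool", "body": {"steps": [[[0,0,-0.04,0,0,0],[0,0,-0.045,0,0,0],[0,0,-0.045,0,0,0],[0,0,-0.045,0,0,0],[0,0,-0.045,0,0,0],[0,0,-0.045,0,0,0],[0,0,-0.03,0,0,0],[0,0,0,0,0,0],[0,0,0,0,0,0]]]}}

```text
time_s: 12.45
tcp_pos: [0.4234, 0.2051, 0.1852]
eef_rot: [-90.0, 0.1, -145.0]
contact_force: [0.8, -0.0, 0.1]
gripper_width: 0.0596
```

```bash
python3 look.py h
python3 - <<'E'
from fit import *
p=np.load('jig.npy')
for n,(x,y) in(('top',(200,110)),('side',(170,140))):
    c=cap(n); im=cv2.imread(f'pics/{n}_h.png');z=cv2.resize(im[y:y+110,x:x+140],None,fx=5.4,fy=5.4,interpolation=cv2.INTER_CUBIC)
    L=lambda P,col:cv2.polylines(z,[np.int32(((proj(c,Rz(p,P))-[x,y]+.5)*5.4-.5)*16)],False,col,1,shift=4)
    L([(-22,18,18),(22,18,18)],(255,255,0));L([(-22,-22,30),(22,-22,30)],(255,255,255))
    cv2.imwrite(f'pics/{n}_hf.png',z)
E
```

```text
12.45 [0.4234 0.2051 0.1852] [ 0.8 -0.   0.1] jig tcp [[-142.1  222.   185.2]] 0.05964043063914769
```

View pics/top_hf.png

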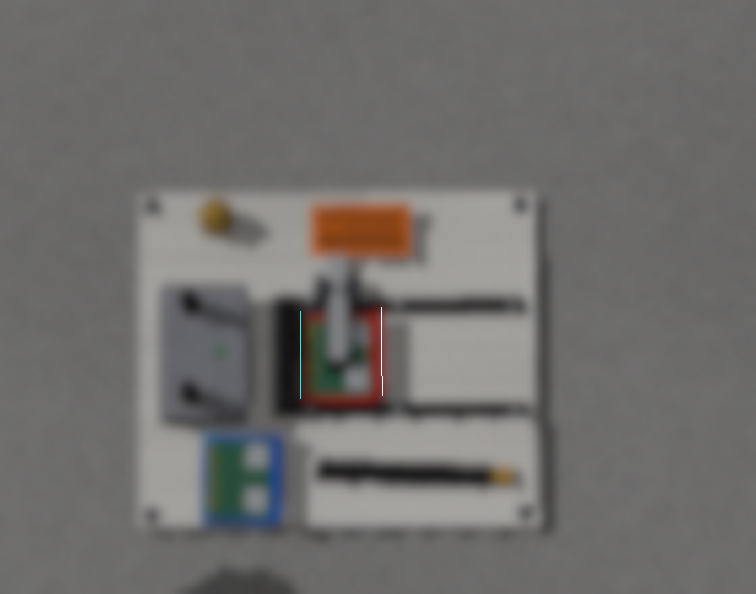

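View pics/side_hf.png

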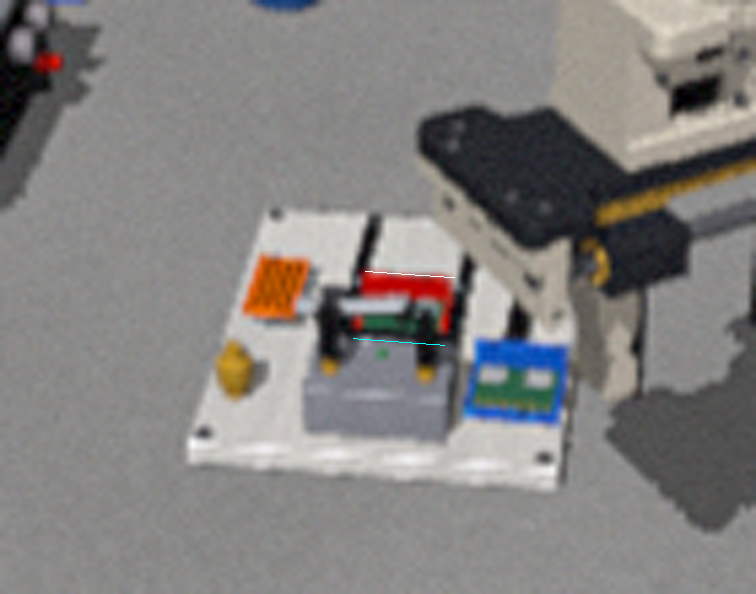

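Lip rear edge sits at top zoom x≈383 against a predicted home line at 382. No deck shows between nose and block, the foot is on the card, and everything else is unmoved.

```bash
python3 -c "
from plant import r,readout
print(readout.get_state()['contact_force']);print(r.close_job())"
```

```text
[-0.79319058 -0.1441548   0.13579513]
the job is handed in; nothing more can be done
None
```

The red card is in the jig, home against the black contact block with the clip down on it, and the job is handed in. It took about 12.5 s on the robot's clock.

- **Press and push:** One fingertip held the orange tab down at 10–15 N, with the lever at roughly 0.3 rad. The other pushed the lip under the foot until the along-channel force rose from about 9 N to about 21 N. That rise began at the expected home position.
- **Release:** I backed the fingertip about 3 mm off the lip before raising, so it could not lift the card. I then raised slowly to let the clip down and moved clear.
- **Last checks:** In the top view the lip edge lies within about 1 pixel (2 mm) of the predicted home line, with no deck showing between nose and block. The foot is on the card and the rest of the jig is unmoved. The tool was clear of the jig, with contact force near zero.
- **Limits and disagreements:** The two camera views disagreed by 2–3 mm on the jig's position. The trained networks' outlines of the tab and card were partly wrong, so I used hand-picked corners and contact force instead. The clip angle is inferred from tip height, force and pictures, not read directly.

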